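# Put the charged battery pack away with the others

### The job

The battery pack of the hot-air gun is charged: pull it up out of the charger against its spring catch and stand it in the rack with the other packs. One pack in the rack has fallen over; stand that one up too, so that in the end all four packs stand upright, cap up, on the floor of the rack's channel. Set the packs down gently rather than dropping them, and do not knock over the packs that stand or disturb the bottles and the tape roll.

Things in the scene. Friction and masses are not known exactly. Their poses are not given: they have to be found in the camera images.
- rack: Fixed aluminium rack lying on the bench: one long shallow channel, inside 70 mm wide (its x) by 360 mm long (its y). Floor 4 mm thick; the 6 mm thick rim all round stands 14 mm above the bench (10 mm above the floor). Origin: underside, centre of the channel.
- pack_middle: Battery pack, 0.3 kg: block 56 (x) by 40 (y) by 110 mm tall (z), grey, black cap (top 28 mm), brass strips at the foot; latch groove across its +y face 14-30 mm above the foot, 5.5 mm deep. Origin: centre of the foot's underside, z towards the cap. This one stands near the middle of the rack, wide way across the channel.
- pack_end: Battery pack, 0.3 kg: block 56 (x) by 40 (y) by 110 mm tall (z), grey, black cap (top 28 mm), brass strips at the foot; latch groove across its +y face 14-30 mm above the foot, 5.5 mm deep. Origin: centre of the foot's underside, z towards the cap. Stands wide way across the channel, at about +150 or -58 mm along the rack's y.
- pack_fallen: Battery pack, 0.3 kg: block 56 (x) by 40 (y) by 110 mm tall (z), grey, black cap (top 28 mm), brass strips at the foot; latch groove across its +y face 14-30 mm above the foot, 5.5 mm deep. Origin: centre of the foot's underside, z towards the cap. Fallen over: lies lengthwise in the channel on its -y face (40 mm high so), cap towards the rack's -y, across the middle pack from pack_end.
- charger: Fixed black charger, 100 mm (x) by 110 mm (y, from -41 to 69), 60 mm high, with an open-topped well 60 (x) by 42 mm (y) around its origin, floor 10 mm above the bench. A sprung steel roller in the well's +y wall clicks into the pack's groove and holds it; a straight pull up of 10 to 20 N frees it. Origin: underside, below the well's centre.
- pack_charging: Battery pack, 0.3 kg: block 56 (x) by 40 (y) by 110 mm tall (z), grey, black cap (top 28 mm), brass strips at the foot; latch groove across its +y face 14-30 mm above the foot, 5.5 mm deep. Origin: centre of the foot's underside, z towards the cap. Seated in the charger's well, axes as the charger's, foot 10 mm above the bench; upper 60 mm protrude.
- bottle_white: Bystander: white squeeze bottle with a thin nozzle, 54 mm across, 138 mm tall. Origin: centre of its underside.
- bottle_grey: Bystander: grey squeeze bottle with a thin nozzle, 54 mm across, 138 mm tall. Origin: centre of its underside.
- tape_roll: Bystander: roll of paper tape lying flat, 96 mm across, 24 mm high. Origin: centre of its underside.

How it is judged (in metres and radians):
At the end, for the whole second after the job is handed in: All four packs stand upright (within 0.08 rad, cap up) and at rest on the floor of the rack's channel: each foot centre within 20 mm of the channel's centre line, within 165 mm of its middle along it, and less than 5 mm above its floor (angle between each of pack_charging, pack_fallen, pack_middle, pack_end's own z axis and vertical below 0.08 rad and z of pack_charging in the frame of rack between 0 and 0.009 m and x of pack_charging in the frame of rack between -0.02 and 0.02 m and y of pack_charging in the frame of rack between -0.165 and 0.165 m and linear speed of each of pack_charging, pack_fallen, pack_middle, pack_end below 0.02 m/s and angular speed of each of pack_charging, pack_fallen, pack_middle, pack_end below 0.2 rad/s and z of pack_fallen in the frame of rack between 0 and 0.009 m and x of pack_fallen in the frame of rack between -0.02 and 0.02 m and y of pack_fallen in the frame of rack between -0.165 and 0.165 m and z of pack_middle in the frame of rack between 0 and 0.009 m and x of pack_middle in the frame of rack between -0.02 and 0.02 m and y of pack_middle in the frame of rack between -0.165 and 0.165 m and z of pack_end in the frame of rack between 0 and 0.009 m and x of pack_end in the frame of rack between -0.02 and 0.02 m and y of pack_end in the frame of rack between -0.165 and 0.165 m); the robot touches nothing.
It fails at once if a pack that stood in the rack is knocked over (angle between any of pack_middle, pack_end's own z axis and vertical above 0.4 rad).
It fails at once if a bottle or the tape roll is pushed more than 30 mm or knocked over (distance of any of bottle_white, bottle_grey, tape_roll from where it was at the start of the episode above 0.03 m or angle between any of bottle_white, bottle_grey, tape_roll's own z axis and vertical above 0.4 rad).
It fails at once if a pack is dropped or slammed into the rack (foot faster than 0.6 m/s just above the channel floor) ((linear speed of pack_charging above 0.6 m/s and z of pack_charging in the frame of rack below 0.03 m and x of pack_charging in the frame of rack between -0.04 and 0.04 m and y of pack_charging in the frame of rack between -0.19 and 0.19 m) or (linear speed of pack_fallen above 0.6 m/s and z of pack_fallen in the frame of rack below 0.03 m and x of pack_fallen in the frame of rack between -0.04 and 0.04 m and y of pack_fallen in the frame of rack between -0.19 and 0.19 m)).
It also fails if it takes over 67 s, if anything falls off the work surface, if the arm or the gripper's body presses on something with over 40 N, if the wrist force passes 120 N, or if a joint passes its speed limit or range.

### The arm

A 7-joint arm with a two-finger parallel gripper is mounted at the origin on the work surface. World frame = base frame: x ahead of the robot, y to its left, z up, the work surface at z = 0. Lengths are in m, angles in degrees, forces in N, time in s.
With the tool pointing down it reaches from about 0.35 to 0.9 m from the base axis. Payload 7.2 kg.
Tool frame: the origin (TCP) lies at the very end of the fingers, on their centre line; the grasp point (between the pads) lies 19 mm behind it (env.hold_point_z is the distance from the TCP to the grasp point, in m); z points along the fingers, y is the direction in which the jaws open and shut (so a half turn about z gives the same grasp; the last joint's range is limited). The gripper opens to 85 mm and grips with 20 to 120 N. Pads are 22 mm wide; open, the fingers measure 114 mm over their backs; the gripper's body (76 mm by 85 mm) begins 54 mm behind the grasp point. The pads swing forward as they close: fully open they stand 13 mm farther back than shut.
Start: joints at [-69.569, 23.554, -0.728, 91.456, 0.321, 64.991, -4.71], TCP at [0.258, 0.569, 0.231] pointing down, gripper open.
Joint ranges: [-169.25, 169.25], [-16.82, 113.86], [-84.01, 82.57], [7.8, 145.47], [-59.2, 239.2], [7.22, 106.19], [-163.78, 163.78]. Speed limits (degrees/s): [136.94, 136.94, 172.46, 172.46, 180, 180, 180].

### API

Orientations are given as [roll, pitch, yaw] about the fixed x, y, z axes, in that order (R = Rz(yaw) Ry(pitch) Rx(roll)).
In Python, from plant import readout, eyes, finish_job, env gives the robot as it stands.
- The arm moves only by the tool drive_tool, never from a script. Its argument "steps" is a list of rows, each a list of 3 entries, a list of its own where there are three numbers: the closure, from 0 (fully open) to 1 (shut), then the shift along the world's x, y, z in mm, then the turn, a rotation vector about the world's x, y, z in degrees. A call has 1 to 8 rows; each row shifts and turns the commanded pose from where the row before left it; what a row does not reach is not made up. A row lasts 1/10 s, in which the tool goes at most 50 mm and 8.59 degrees, less where a joint would pass 70% of its speed; a pose out of reach is approached as far as the arm can. A call is refused whole if a number of a shift passes 50 or a number of a turn 8.59, either way. A call with a gripper value outside its range is refused whole. The fingers move at their own pace and stop on an object; "force" is the grip in N (left out, the last holds). Time passes only in rows, so rows that do not move let the fingers close. It gives the time, the measured TCP pose, the force and the opening at its end, in the units of the state.
- readout.observe(): the state, without advancing time (a new reading comes with each control period).
- eyes.camera(name): name is "scene" or "top" or "wrist"; returns a dict with "pixels" (384x512x3 uint8, red, green, blue), "range_z" (384x512 float32, m along the optical axis (not along the pixel's ray), 0 where there is no reading), "mtx" (3x3 intrinsics, pixels), "rvec" (rotation vector, rad) and "tvec" (3), from world to camera coordinates, as OpenCV has them. Camera axes: x right, y down, z forward; pixel columns grow to the right and rows downward; lengths in m; the calibration is good to about 2 mm. A picture is of the moment at which its call begins.
- finish_job(): hands the job in, once; it reports no verdict.
Trained networks look in a picture, given as the dict that the camera call returned (one of the last four; its "shot" number tells which), for a name from the list of things; names that differ only in an ending like _2 or _b are one class to them, and where a whole thing is asked for, a point or a joint stands for the part that bears it (a point fixed in the world has none). Each returns a list of dicts, best first, with "confidence" (0 to 1); they miss things now and then, are a little off and sometimes report something else, mostly with a low value. They report only what shows in the picture. A call takes as long as a camera call.
- eyes.spot_in(query, picture): "position" ([x, y, z] in m, in the coordinates of the camera as it stood for that picture, good to about 4 mm: the middle of the surface that is visible of it).
- eyes.cut_out(query, picture): "mask" (384x512 bool, what is visible of it).
- eyes.pinpoint(query, picture): "position" ([x, y, z] in m, in the coordinates of the camera as it stood for that picture, good to about 4 mm: a listed point, or the origin of a listed thing).
The state is a dict: "clock": time; "joint_positions": joint angles; "dq": joint speeds; "joint_efforts": joint torques, N m; "ee_pos": TCP position; "tool_rot": TCP orientation; "force": force on the tool from outside, world axes, zero at the start; "moment": the same for the moment, N m; "grip_width": finger opening in m.
Only numpy, scipy, OpenCV 4.12 (cv2) and the standard library are available. Lean on these libraries where they do the work, as an engineer would, in place of code of your own. Each camera call takes 0.05 s, during which the arm holds its last target. There are 200 camera calls.

## Working session

There is one attempt and no reset: what is moved stays moved. The work goes in short steps, Python scripts to look and compute and a tool call to move; the robot and the scene stay as the last step left them, time stands still between calls to the robot, and variables do not carry over. Pictures are saved under pics/ and viewed, about 8 in all and at most 12, crops included, and the job is handed in when it is done.

Besides the shell and the picture viewer there is one more tool, called by a JSON object that holds its "api" and its "payload". drive_tool: Moves the arm, as the interface text tells. Its arguments: {"type":"object","properties":{"steps":{"type":"array","items":{"type":"array"}},"force":{"type":"number"}},"required":["steps"]}

```bash
mkdir -p pics; cat > h.py <<'E'
import numpy as np, cv2
from plant import readout, eyes, finish_job, env
def cloud(c):
    z=c["range_z"]; K=c["mtx"]; v,u=np.mgrid[:384,:512]
    P=np.stack([(u-K[0,2])/K[0,0]*z,(v-K[1,2])/K[1,1]*z,z],-1)
    return toW(c,P)
def toW(c,p):
    R=cv2.Rodrigues(np.array(c["rvec"],float))[0]
    return (np.asarray(p)-np.ravel(c["tvec"]))@R
def save(c,n): cv2.imwrite("pics/"+n,np.ascontiguousarray(c["pixels"][:,:,::-1]))
E
python3 - <<'E'
from h import *
for n in("top","scene"):
    c=eyes.camera(n); save(c,n+"0.png")
    for q in "rack pack_middle pack_fallen charger bottle_white bottle_grey tape_roll".split():
        print(n,q,[(round(d["confidence"],2),toW(c,d["position"]).round(3)) for d in eyes.pinpoint(q,c)[:5]])
    np.save(n+".npy",cloud(c))
o=readout.observe(); print(o)
E
cd pics; python3 -c "
import cv2
cv2.imwrite('both0.png',cv2.resize(cv2.vconcat([cv2.imread('top0.png'),cv2.imread('scene0.png')]),(400,600))) "
```

```text
top rack [(0.77, array([ 0.597,  0.098, -0.002]))]
top pack_middle [(0.8, array([0.596, 0.096, 0.009]))]
top pack_fallen [(0.58, array([0.615, 0.243, 0.02 ]))]
top charger [(0.84, array([ 0.484, -0.258,  0.   ]))]
top bottle_white [(0.68, array([ 0.791, -0.071,  0.001]))]
top bottle_grey [(0.68, array([ 0.786, -0.175,  0.002]))]
top tape_roll [(0.76, array([0.496, 0.422, 0.002]))]
scene rack [(0.87, array([0.6  , 0.094, 0.001]))]
scene pack_middle [(0.58, array([0.595, 0.093, 0.002]))]
scene pack_fallen [(0.71, array([0.616, 0.245, 0.023]))]
scene charger [(0.82, array([ 0.481, -0.262, -0.004])), (0.3, array([ 0.499,  0.423, -0.004]))]
scene bottle_white [(0.55, array([ 0.789, -0.072,  0.   ]))]
scene bottle_grey [(0.67, array([ 0.787, -0.176, -0.002]))]
scene tape_roll [(0.61, array([ 0.483, -0.261,  0.   ]))]
{'clock': 0.8, 'joint_positions': array([-69.56623696,  23.55226845,  -0.72954948,  91.45685647,
         0.32101538,  64.99105053,  -4.70962034]), 'dq': array([-0.00197675, -0.03749595, -0.02949629,  0.08415344, -0.01326931,
       -0.00726146,  0.15755594]), 'joint_efforts': array([ 7.45138314e-04, -6.00338316e+01,  6.81081153e-01, -2.99731886e+01,
        1.38698251e-02,  1.68917155e-03, -9.41609670e-06]), 'ee_pos': array([0.25759683, 0.56943367, 0.23130982]), 'tool_rot': array([ 1.79998183e+02, -7.40768551e-04,  1.55661102e+02]), 'force': array([-0.32833514,  0.20168646, -0.21482789]), 'moment': array([-0.01355402,  0.03466204, -0.01316514]), 'grip_width': 0.08547511277168633}
```

View pics/top0.png

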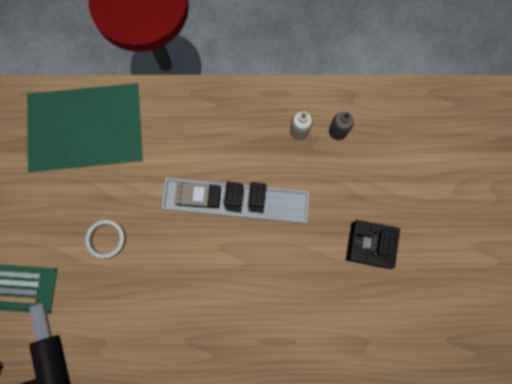

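View pics/scene0.png

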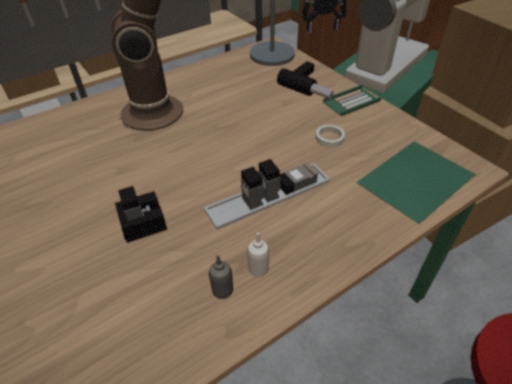

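```bash
python3 - <<'E'
from h import *
print([a for a in dir(env) if a[0]!='_'])
def box(P,xl,yl,zl,n):
    m=np.ones(P.shape[:2],bool)
    for i,l in enumerate((xl,yl,zl)): m&=(P[...,i]>l[0])&(P[...,i]<l[1])
    p=P[m]; 
    if len(p)<6: print(n,len(p)); return
    r=cv2.minAreaRect((p[:,:2]*1000).astype(np.float32)); print(n,len(p),np.round(r[0],1),np.round(r[1],1),round(r[2],1),"z",np.median(p[:,2]).round(3),p.min(0).round(3),p.max(0).round(3))
for f in("top","scene"):
    P=np.load(f+".npy"); print(f)
    box(P,(.5,.7),(-.15,.35),(.007,.2),"rack+")
    box(P,(.54,.68),(.12,.3),(.03,.06),"fallen")
    box(P,(.54,.68),(.0,.2),(.105,.13),"tops")
    box(P,(.54,.68),(.07,.2),(.105,.13),"mid")
    box(P,(.54,.68),(.0,.07),(.105,.13),"end")
    box(P,(.4,.6),(-.4,-.15),(.1,.14),"chpack")
    box(P,(.4,.6),(-.4,-.15),(.05,.09),"charger")
    box(P,(.4,.6),(-.4,-.15),(.02,.2),"chall")
    box(P,(.7,.9),(-.25,-.0),(.02,.2),"bottles")
t=cv2.imread("pics/top0.png");s=cv2.imread("pics/scene0.png")
f=lambda im,a,b,c,d:cv2.resize(im[b:d,a:c],(400,300),interpolation=cv2.INTER_CUBIC)
cv2.imwrite("pics/crops.png",cv2.vconcat([cv2.hconcat([f(t,155,145,315,265),f(t,333,200,413,260+0)]),cv2.hconcat([f(s,200,130,340,235),f(s,100,170,180,230+10)])]))
E
```

```text
['IKError', 'hold_point_z']
top
rack+ 3221 [599.  102.6] [174.  479.1] 1.2 z 0.043 [ 0.514 -0.138  0.007] [0.689 0.344 0.121]
fallen 1017 [608.6 189.1] [110.7  57.7] 85.5 z 0.044 [0.576 0.133 0.03 ] [0.64  0.246 0.051]
tops 813 [595.2  68.9] [99.6 58.1] 88.5 z 0.115 [0.565 0.019 0.105] [0.624 0.119 0.121]
mid 407 [595.8  96.8] [39.9 56.3] 82.2 z 0.115 [0.567 0.075 0.106] [0.624 0.119 0.121]
end 406 [594.7  40.3] [40.  56.1] 83.6 z 0.114 [0.565 0.019 0.105] [0.624 0.061 0.121]
chpack 489 [ 480.4 -258.1] [40.5 56.5] 78.9 z 0.12 [ 0.45  -0.281  0.1  ] [ 0.51  -0.233  0.127]
charger 1184 [ 483.3 -244.7] [110.2 101.7] 79.5 z 0.06 [ 0.424 -0.306  0.05 ] [ 0.541 -0.182  0.089]
chall 2013 [ 483.4 -244.7] [110.4 101.6] 79.3 z 0.061 [ 0.424 -0.306  0.02 ] [ 0.542 -0.182  0.127]
bottles 962 [ 783.1 -122.9] [ 48.6 154.3] 0.1 z 0.086 [ 0.759 -0.2    0.02 ] [ 0.807 -0.046  0.141]
scene
rack+ 2978 [602.8  95.8] [374.7  86.9] 83.4 z 0.043 [ 0.54  -0.094  0.007] [0.662 0.286 0.119]
fallen 601 [612.5 189.7] [113.6  60.3] 85.2 z 0.043 [0.581 0.132 0.03 ] [0.646 0.246 0.049]
tops 496 [599.9  67.8] [98.6 58.9] 88.1 z 0.114 [0.57  0.018 0.105] [0.631 0.118 0.119]
mid 241 [599.9  95.7] [40.2 58.2] 82.8 z 0.114 [0.571 0.073 0.105] [0.631 0.118 0.119]
end 255 [599.4  39.2] [40.  55.9] 83.3 z 0.114 [0.57  0.018 0.105] [0.629 0.06  0.119]
chpack 338 [ 484.1 -259. ] [39.9 58.2] 79.3 z 0.12 [ 0.453 -0.283  0.1  ] [ 0.514 -0.235  0.124]
charger 965 [ 486.3 -244.7] [109.4 102.6] 79.0 z 0.06 [ 0.429 -0.307  0.05 ] [ 0.546 -0.182  0.09 ]
chall 1804 [ 486.5 -245.8] [111.5 103.7] 78.7 z 0.06 [ 0.429 -0.31   0.02 ] [ 0.546 -0.182  0.124]
bottles 1377 [ 793.  -126.9] [ 49.8 152.8] 0.1 z 0.079 [ 0.768 -0.203  0.02 ] [ 0.818 -0.051  0.14 ]
```

View pics/crops.png

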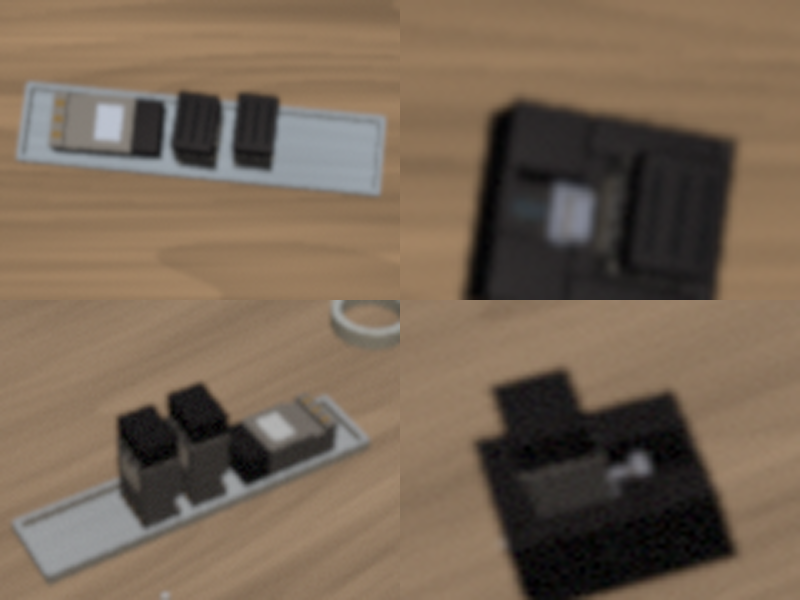

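{"api": "drive_tool", "payload": {"steps": [[0,[33,-37,0],[0,0,-8.5]],[0,[33,-37,0],[0,0,-8.5]],[0,[33,-37,0],[0,0,-8.5]],[0,[33,-37,0],[0,0,-8.5]],[0,[33,-37,0],[0,0,-8.5]],[0,[33,-37,0],[0,0,-8.5]],[0,[33,-37,0],[0,0,-8.5]],[0,[33,-37,0],[0,0,-8.5]]], "force": 60}}

```text
clock: 1.6
ee_pos: [0.5227, 0.2719, 0.2317]
tool_rot: [180.0, -0.0, 87.3]
force: [1.0, 0.7, -0.0]
grip_width: 0.0854
```

{"api": "drive_tool", "payload": {"steps": [[0,[29,-33,0],[0,0,-2.3]],[0,[29,-33,0],[0,0,0]],[0,[28,-32,0],[0,0,0]],[0,[0,0,0],[0,0,0]],[0,[0,0,0],[0,0,0]]]}}

```text
clock: 2.1
ee_pos: [0.608, 0.1742, 0.2311]
tool_rot: [-180.0, 0.0, 85.2]
force: [-0.0, 0.6, 0.4]
grip_width: 0.0855
```

```bash
python3 - <<'E'
from h import *
c=eyes.camera("wrist"); save(c,"w1.png"); P=cloud(c)
def box(xl,yl,zl,n):
    m=np.ones(P.shape[:2],bool)
    for i,l in enumerate((xl,yl,zl)): m&=(P[...,i]>l[0])&(P[...,i]<l[1])
    p=P[m]
    if len(p)<6: print(n,len(p)); return
    r=cv2.minAreaRect((p[:,:2]*1000).astype(np.float32)); print(n,len(p),np.round(r[0],1),np.round(r[1],1),round(r[2],1),"z",np.median(p[:,2]).round(3),p.min(0).round(3),p.max(0).round(3))
box((.54,.68),(.12,.3),(.035,.06),"fallen")
box((.54,.68),(.07,.15),(.105,.13),"mid")
box((.5,.7),(.12,.4),(.007,.02),"rim")
print(readout.observe()["joint_positions"].round(1),readout.observe()["ee_pos"],readout.observe()["tool_rot"])
E
```

```text
fallen 5304 [608.6 188.4] [109.6  56.1] 85.2 z 0.044 [0.577 0.132 0.036] [0.64  0.245 0.047]
mid 2357 [596.   96.3] [40. 56.] 81.2 z 0.114 [0.566 0.073 0.105] [0.626 0.119 0.116]
rim 2037 [608.4 197.5] [164.   82.1] 84.2 z 0.014 [0.56  0.12  0.007] [0.657 0.283 0.016]
[-36.6  25.1  22.6  91.6 -10.4  65.4 -16.2] [0.60726999 0.17587253 0.23102791] [-1.79958897e+02 -2.05976518e-02  8.53548898e+01]
```

View pics/w1.png

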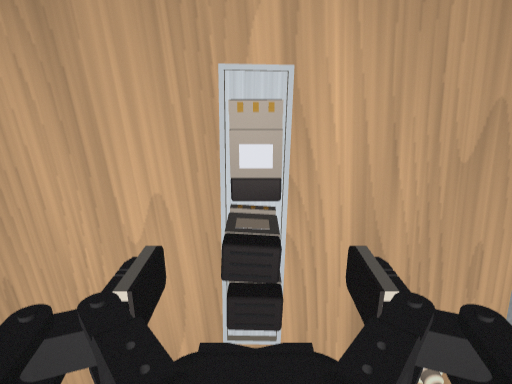

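```bash
python3 - <<'E'
from h import *
c=eyes.camera("wrist"); print(toW(c,[0,0,0]).round(3), toW(c,[0,0,1]).round(3)-toW(c,[0,0,0]).round(3))
E
```

```text
[0.613 0.251 0.373] [-0.025 -0.296 -0.955]
```

{"api": "drive_tool", "payload": {"steps": [[0,[1,0,-45],[0,0,0]],[0,[0,0,-45],[0,0,0]],[0,[0,0,-45],[0,0,0]],[0,[0,0,-30],[0,0,0]],[0,[0,0,0],[0,0,0]],[0,[0,0,0],[0,0,0]]]}}

```text
clock: 2.8
ee_pos: [0.6083, 0.1767, 0.0669]
tool_rot: [-180.0, -0.0, 85.5]
force: [0.9, 0.2, 0.2]
grip_width: 0.0852
```

{"api": "drive_tool", "payload": {"steps": [[0,[1,-2,-25],[0,0,0]],[0,[0,0,-24],[0,0,0]],[0,[0,0,0],[0,0,0]],[1,[0,0,0],[0,0,0]],[1,[0,0,0],[0,0,0]],[1,[0,0,0],[0,0,0]],[1,[0,0,0],[0,0,0]],[1,[0,0,0],[0,0,0]]]}}

```text
clock: 3.6
ee_pos: [0.6107, 0.1742, 0.0199]
tool_rot: [179.9, -0.1, 85.4]
force: [-1.7, 0.8, 6.9]
grip_width: 0.055
```

{"api": "drive_tool", "payload": {"steps": [[1,[0,0,15],[0,0,0]],[1,[0,0,35],[0,0,0]],[1,[0,0,40],[0,0,0]],[1,[0,0,40],[0,0,0]],[1,[0,10,0],[-6,0.5,0]],[1,[0,10,0],[-8,0.7,0]],[1,[0,10,0],[-8,0.7,0]],[1,[0,0,0],[-8,0.7,0]]]}}

```text
clock: 4.4
ee_pos: [0.61, 0.2069, 0.1499]
tool_rot: [179.9, 30.2, 85.4]
force: [0.2, 0.4, -3.8]
grip_width: 0.0551
```

{"api": "drive_tool", "payload": {"steps": [[1,[0,0,0],[-8,0.7,0]],[1,[0,0,0],[-8,0.7,0]],[1,[0,0,0],[-8,0.7,0]],[1,[0,0,0],[-8,0.7,0]],[1,[0,0,0],[-8,0.7,0]],[1,[0,0,0],[-8,0.7,0]],[1,[0,0,0],[0,0,0]],[1,[0,0,0],[0,0,0]]]}}

```text
clock: 5.2
ee_pos: [0.6097, 0.2039, 0.1468]
tool_rot: [-178.4, 78.2, 86.7]
force: [0.8, -0.9, -2.8]
grip_width: 0.0549
```

```bash
python3 - <<'E'
from h import *
c=eyes.camera("scene"); save(c,"s2.png")
from scipy.spatial.transform import Rotation as R
o=readout.observe(); print(o["joint_positions"].round(1),o["ee_pos"],o["tool_rot"],o["force"])
print(R.from_euler("xyz",o["tool_rot"],degrees=True).as_matrix().round(3))
w=eyes.camera("wrist"); print(toW(w,[0,0,0]).round(3))
im=cv2.imread("pics/s2.png")[60:260,150:400]; cv2.imwrite("pics/s2c.png",cv2.resize(im,(750,600),interpolation=cv2.INTER_CUBIC))
E
```

```text
[-61.2  71.4  38.2  65.   22.1 103.2 -37.8] [0.6103768  0.20360392 0.14904337] [-179.14007561   78.04496591   85.94066012] [ 0.56594594 -0.23456849 -2.02243691]
[[ 0.015  0.996 -0.084]
 [ 0.207 -0.085 -0.975]
 [-0.978 -0.003 -0.207]]
[0.623 0.358 0.104]
```

View pics/s2c.png

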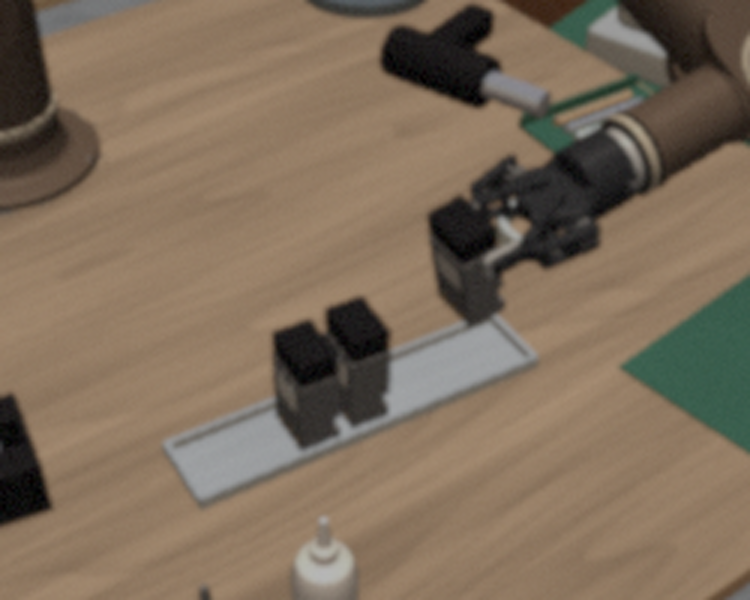

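{"api": "drive_tool", "payload": {"steps": [[1,[-1,-8,-20],[0,0,0]],[1,[0,0,-20],[0,0,0]],[1,[0,0,-18],[0,0,0]],[1,[0,0,-8],[0,0,0]],[1,[0,0,-4],[0,0,0]],[1,[0,0,0],[0,0,0]],[1,[0,0,0],[0,0,0]]]}}

```text
clock: 6.0
ee_pos: [0.609, 0.1956, 0.0777]
tool_rot: [-178.5, 78.3, 86.6]
force: [-0.6, 0.0, -3.5]
grip_width: 0.0549
```

```bash
python3 - <<'E'
from h import *
c=eyes.camera("scene"); save(c,"s3.png"); P=cloud(c)
from scipy.spatial.transform import Rotation as R
o=readout.observe(); print(o["joint_positions"].round(1),o["ee_pos"],o["force"])
print(R.from_euler("xyz",o["tool_rot"],degrees=True).as_matrix().round(3))
im=cv2.imread("pics/s3.png")[80:220,200:375]; cv2.imwrite("pics/s3c.png",cv2.resize(im,(750,600),interpolation=cv2.INTER_CUBIC))
E
```

```text
[-60.3  76.4  36.7  64.4  20.  100.5 -41.2] [0.60898273 0.19567239 0.07782769] [ 0.25002204 -0.48401514 -3.31812368]
[[ 0.012  0.996 -0.084]
 [ 0.203 -0.085 -0.975]
 [-0.979 -0.005 -0.203]]
```

View pics/s3c.png

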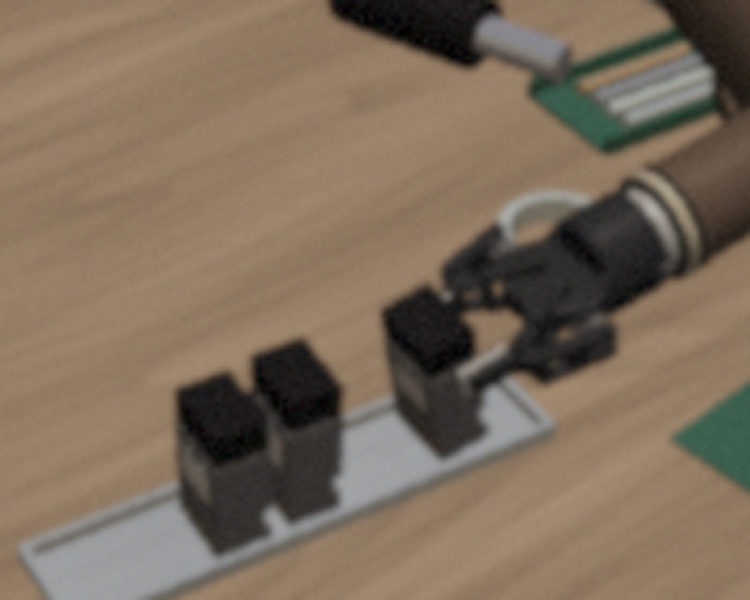

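{"api": "drive_tool", "payload": {"steps": [[1,[0,0,0],[-4,0.3,0]],[1,[0,0,-2],[0,0,0]],[1,[0,0,-2],[0,0,0]],[1,[0,0,0],[0,0,0]]]}}

```text
clock: 6.45
ee_pos: [0.6082, 0.1957, 0.0754]
tool_rot: [-178.4, 82.4, 86.6]
force: [-4.9, 1.9, 3.5]
grip_width: 0.0545
```

{"api": "drive_tool", "payload": {"steps": [[0.25,[0,0,0],[0,0,0]],[0.2,[0,0,0],[0,0,0]],[0.1,[0,0,0],[0,0,0]],[0,[0,0,0],[0,0,0]],[0,[0,0,0],[0,0,0]]]}}

```text
clock: 6.95
ee_pos: [0.6087, 0.1954, 0.0733]
tool_rot: [-177.8, 82.3, 87.3]
force: [-0.2, -0.0, -0.1]
grip_width: 0.085
```

```bash
python3 - <<'E'
from h import *
c=eyes.camera("scene"); save(c,"s4.png"); P=cloud(c)
o=readout.observe(); print(o["ee_pos"],o["force"],o["grip_width"])
m=(P[...,0]>.56)&(P[...,0]<.66)&(P[...,1]>.16)&(P[...,1]<.26)&(P[...,2]>.1)&(P[...,2]<.13);p=P[m]
print(len(p),p.min(0),p.max(0),np.median(p[:,2]),cv2.minAreaRect((p[:,:2]*1000).astype(np.float32)))
im=cv2.imread("pics/s4.png")[80:220,200:375]; cv2.imwrite("pics/s4c.png",cv2.resize(im,(750,600),interpolation=cv2.INTER_CUBIC))
E
```

```text
[0.60864391 0.1953765  0.07325917] [-0.15348426  0.41756477 -0.37504378] 0.08518138146128833
263 [0.58312529 0.18420663 0.10013332] [0.64148048 0.22941555 0.11825319] 0.11358395988486492 ((612.6824340820312, 206.74644470214844), (40.70292663574219, 58.15953826904297), 84.25273895263672)
```

View pics/s4c.png

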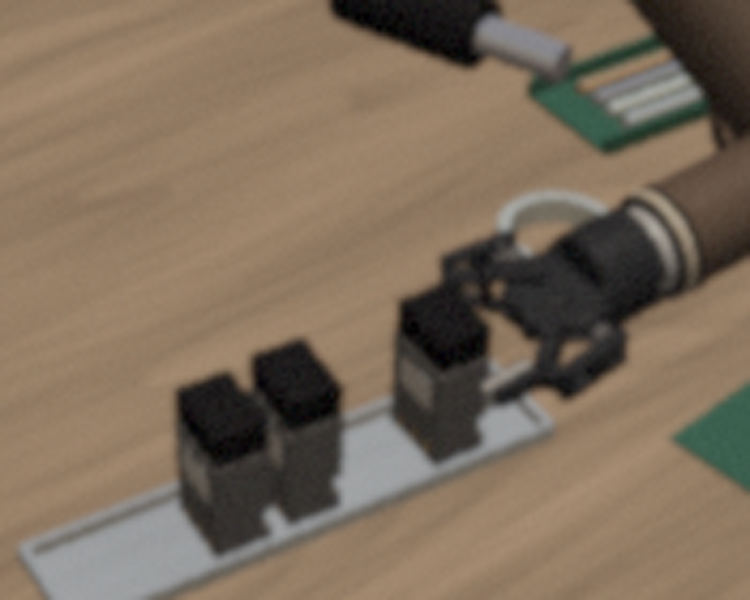

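{"api": "drive_tool", "payload": {"steps": [[0,[2,20,3],[0,0,0]],[0,[3,30,4],[0,0,0]],[0,[3,30,10],[0,0,0]],[0,[0,15,35],[0,0,0]],[0,[0,0,45],[6,-0.5,0]],[0,[0,0,45],[8,-0.7,0]],[0,[0,0,40],[8,-0.7,0]],[0,[0,0,20],[8,-0.7,0]]]}}

```text
clock: 7.8
ee_pos: [0.609, 0.2474, 0.2732]
tool_rot: [-179.7, 52.0, 85.2]
force: [0.5, -0.1, 0.4]
grip_width: 0.0854
```

{"api": "drive_tool", "payload": {"steps": [[0,[-10,-25,0],[8,-0.7,0]],[0,[-10,-25,0],[8,-0.7,0]],[0,[-10,-25,0],[8,-0.7,0]],[0,[-10,-30,0],[8,-0.7,0]],[0,[-10,-35,0],[8,-0.7,0]],[0,[-10,-40,0],[8,-0.7,0]],[0,[-10,-45,0],[4,-0.3,0]],[0,[-10,-45,0],[0,0,0]]]}}

```text
clock: 8.6
ee_pos: [0.5268, -0.0274, 0.2701]
tool_rot: [-179.7, -0.2, 85.0]
force: [1.3, -0.5, 0.4]
grip_width: 0.0853
```

{"api": "drive_tool", "payload": {"steps": [[0,[-9,-46,0],[0,0,-3]],[0,[-9,-46,0],[0,0,-3]],[0,[-9,-46,0],[0,0,0]],[0,[-9,-46,0],[0,0,0]],[0,[-9,-46,0],[0,0,0]],[0,[0,0,0],[0,0,0]]]}}

```text
clock: 9.2
ee_pos: [0.4793, -0.2612, 0.2701]
tool_rot: [-179.7, 0.3, 78.6]
force: [-0.5, -1.2, -0.3]
grip_width: 0.0857
```

```bash
cat > w.py <<'E'
from h import *
import sys
c=eyes.camera(sys.argv[1]); save(c,sys.argv[2]); P=cloud(c)
def box(xl,yl,zl,n):
    m=np.ones(P.shape[:2],bool)
    for i,l in enumerate((xl,yl,zl)): m&=(P[...,i]>l[0])&(P[...,i]<l[1])
    p=P[m]
    if len(p)<6: print(n,len(p)); return
    r=cv2.minAreaRect((p[:,:2]*1000).astype(np.float32)); print(n,len(p),np.round(r[0],1),np.round(r[1],1),round(r[2],1),"z",np.median(p[:,2]).round(3))
box((.4,.56),(-.3,-.2),(.112,.13),"chpack")
box((.4,.56),(-.35,-.15),(.05,.065),"charger")
box((.54,.68),(.165,.27),(.105,.13),"fallen")
box((.54,.68),(.07,.14),(.105,.13),"mid")
box((.54,.68),(.0,.07),(.105,.13),"end")
box((.54,.68),(-.07,-.0),(.105,.13),"placed")
box((.5,.7),(-.1,.02),(.007,.02),"rim")
o=readout.observe(); print(o["clock"],o["joint_positions"].round(1),o["ee_pos"],o["tool_rot"],o["force"],o["grip_width"])
E
python3 w.py wrist w5.png; python3 w.py top t5.png
```

```text
chpack 2296 [ 479.7 -259.3] [39.2 56. ] 78.7 z 0.12
charger 4599 [ 482.4 -246.4] [109.9 100.1] 79.0 z 0.06
fallen 0
mid 0
end 0
placed 0
rim 0
9.25 [-27.3  25.5  69.5 102.3 -25.   70.4  38. ] [ 0.48095128 -0.25751942  0.26951535] [-1.79625103e+02  1.41533164e-01  7.87787717e+01] [ 0.20955526  0.61583088 -0.22742187] 0.08581512487835669
chpack 449 [ 480.3 -257.9] [41.  56.3] 78.5 z 0.121
charger 1086 [ 483.  -244.6] [111.2 100.5] 79.5 z 0.06
fallen 419 [607.8 209.9] [40.8 56.8] 84.9 z 0.114
mid 410 [595.8  96.7] [39.9 56.4] 82.2 z 0.114
end 406 [594.5  40.3] [40.  55.9] 83.7 z 0.115
placed 0
rim 448 [565.7 -35.7] [110.4 125.5] 89.0 z 0.013
9.3 [-27.5  25.5  69.4 102.3 -25.1  70.4  38. ] [ 0.48228397 -0.25476936  0.26906864] [-1.79591220e+02  7.81967186e-02  7.90158548e+01] [ 0.39633751  0.10992541 -1.08172235] 0.08554598107996918
```

{"api": "drive_tool", "payload": {"steps": [[0,[0,0,-45],[0,0,0]],[0,[0,0,-45],[0,0,0]],[0,[0,0,-40],[0,0,0]],[0,[0,0,-30],[0,0,0]],[0,[0,0,-20],[0,0,0]],[0,[0,0,-10],[0,0,0]],[0,[0,0,0],[0,0,0]],[0,[0,0,0],[0,0,0]]]}}

```text
clock: 10.1
ee_pos: [0.4841, -0.2527, 0.0797]
tool_rot: [-179.6, 0.1, 79.3]
force: [0.4, -0.7, 0.7]
grip_width: 0.0855
```

```bash
python3 -c "
from h import *
o=readout.observe(); print(o['joint_positions'].round(1),o['ee_pos'],o['tool_rot'],o['force'],o['grip_width'])"
```

```text
[-16.7  37.6  55.1 113.1 -39.8  51.   49.1] [ 0.48414722 -0.25268226  0.07969084] [-1.79628515e+02  1.11352937e-01  7.93341979e+01] [ 0.43915666 -0.70780103  0.71487283] 0.08546651599821492
```

Correct y by about -6 mm and x by -4 mm, then grip.

{"api": "drive_tool", "payload": {"steps": [[0,[-4,-6,0],[0,0,0]],[0,[0,0,0],[0,0,0]],[1,[0,0,0],[0,0,0]],[1,[0,0,0],[0,0,0]],[1,[0,0,0],[0,0,0]],[1,[0,0,0],[0,0,0]],[1,[0,0,0],[0,0,0]],[1,[0,0,0],[0,0,0]]], "force": 80}}

```text
clock: 10.9
ee_pos: [0.4798, -0.2592, 0.0795]
tool_rot: [-179.6, 0.1, 79.3]
force: [0.1, 1.5, 6.0]
grip_width: 0.0553
```

Pull straight up slowly.

{"api": "drive_tool", "payload": {"steps": [[1,[0,0,3],[0,0,0]],[1,[0,0,4],[0,0,0]],[1,[0,0,5],[0,0,0]],[1,[0,0,6],[0,0,0]],[1,[0,0,8],[0,0,0]],[1,[0,0,10],[0,0,0]],[1,[0,0,14],[0,0,0]],[1,[0,0,20],[0,0,0]]]}}

```text
clock: 11.7
ee_pos: [0.4788, -0.2581, 0.1496]
tool_rot: [-179.5, 0.0, 79.3]
force: [-0.5, 0.5, -3.0]
grip_width: 0.0553
```

{"api": "drive_tool", "payload": {"steps": [[1,[0,0,40],[0,0,0]],[1,[0,0,40],[0,0,0]],[1,[18,38,10],[0,0,2.7]],[1,[18,38,0],[0,0,2.7]],[1,[18,39,0],[0,0,0]],[1,[18,39,0],[0,0,0]],[1,[18,39,0],[0,0,0]],[1,[17,38,0],[0,0,0]]]}}

```text
clock: 12.5
ee_pos: [0.5864, -0.0255, 0.2399]
tool_rot: [-179.5, 0.0, 84.7]
force: [-0.2, -0.3, -3.4]
grip_width: 0.0551
```

{"api": "drive_tool", "payload": {"steps": [[1,[0,0,-20],[0,0,0]],[1,[0,0,-25],[0,0,0]],[1,[0,0,0],[0,0,0]],[1,[0,0,0],[0,0,0]]]}}

```text
clock: 12.9
ee_pos: [0.586, -0.0281, 0.1948]
tool_rot: [-179.5, 0.1, 84.7]
force: [-0.2, -0.5, -3.0]
grip_width: 0.0551
```

```bash
python3 w.py wrist w6.png; python3 w.py scene s6.png
python3 - <<'E'
import cv2
a=cv2.imread("pics/w6.png");b=cv2.imread("pics/s6.png")[80:272,150:406]
cv2.imwrite("pics/b6.png",cv2.hconcat([cv2.resize(a,(400,300)),cv2.resize(b,(400,300))]))
E
```

```text
chpack 0
charger 139 [ 482.7 -226.7] [121.9  25.6] 20.7 z 0.06
fallen 0
mid 4225 [595.3  90.2] [29.6 55.8] 82.2 z 0.114
end 4699 [594.7  39.1] [40.1 56.1] 83.4 z 0.114
placed 144 [587.7  -8.6] [ 1.2 55.6] 84.6 z 0.128
rim 586 [587.3 -12.1] [55.3 82.1] 83.7 z 0.014
12.95 [-44.4  34.1  62.8 101.7 -33.1  65.6  23.7] [ 0.58659155 -0.02843838  0.19541635] [-1.79629793e+02  8.32534768e-02  8.46326521e+01] [ 1.3508792  -0.1817309  -3.03484964] 0.05523196858609882
chpack 0
charger 942 [ 485.3 -244.9] [110.6 105.7] 77.9 z 0.06
fallen 225 [613.2 209. ] [41.4 56.3] 85.0 z 0.114
mid 241 [599.6  95.9] [39.8 59. ] 82.4 z 0.114
end 257 [597.4  39.5] [40.4 61.7] 82.3 z 0.114
placed 22 [596.4 -41.5] [66.8 30.2] 30.1 z 0.127
rim 359 [588.2 -33.6] [114.3  87. ] 84.3 z 0.013
13.0 [-44.4  34.1  62.8 101.7 -33.1  65.5  23.7] [ 0.58685723 -0.02854817  0.19558496] [-1.79672908e+02  7.79611630e-02  8.46348756e+01] [ 0.57048393  0.08467175 -3.90762918] 0.055081746181975484
```

View pics/b6.png

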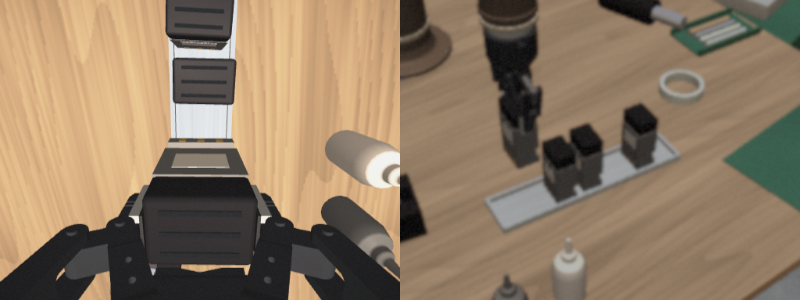

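{"api": "drive_tool", "payload": {"steps": [[1,[-1,0,-30],[0,0,0]],[1,[0,0,-30],[0,0,0]],[1,[0,0,-25],[0,0,0]],[1,[0,0,-18],[0,0,0]],[1,[0,0,-10],[0,0,0]],[1,[0,0,-4],[0,0,0]],[1,[0,0,0],[0,0,0]],[1,[0,0,0],[0,0,0]]]}}

```text
clock: 13.8
ee_pos: [0.5861, -0.0283, 0.0779]
tool_rot: [-179.7, 0.1, 84.7]
force: [-0.0, 0.1, -3.9]
grip_width: 0.0551
```

{"api": "drive_tool", "payload": {"steps": [[1,[0,0,-2],[0,0,0]],[1,[0,0,-1],[0,0,0]],[1,[0,0,-1],[0,0,0]],[1,[0,0,0],[0,0,0]],[1,[0,0,0],[0,0,0]]]}}

```text
clock: 14.3
ee_pos: [0.5856, -0.028, 0.0735]
tool_rot: [-179.6, 0.1, 84.7]
force: [-1.8, 1.1, 5.5]
grip_width: 0.0555
```

Contact with the floor; release and retreat straight up.

{"api": "drive_tool", "payload": {"steps": [[0.2,[0,0,0],[0,0,0]],[0,[0,0,0],[0,0,0]],[0,[0,0,0],[0,0,0]],[0,[0,0,0],[0,0,0]],[0,[0,0,20],[0,0,0]],[0,[0,0,40],[0,0,0]],[0,[0,0,50],[0,0,0]],[0,[0,0,50],[0,0,0]]]}}

```text
clock: 15.1
ee_pos: [0.5849, -0.0283, 0.2343]
tool_rot: [-179.5, 0.1, 84.6]
force: [0.9, 1.0, 0.0]
grip_width: 0.0856
```

{"api": "drive_tool", "payload": {"steps": [[0,[-40,-20,0],[0,0,0]],[0,[-40,-20,0],[0,0,0]],[0,[-40,-20,0],[0,0,0]],[0,[0,0,0],[0,0,0]],[0,[0,0,0],[0,0,0]]]}}

```text
clock: 15.6
ee_pos: [0.4652, -0.0878, 0.2332]
tool_rot: [-179.6, -0.0, 84.6]
force: [-0.9, 1.0, -0.7]
grip_width: 0.0856
```

```bash
python3 w.py top t7.png; python3 w.py scene s7.png
python3 - <<'E'
from h import *
c=eyes.camera("top")
for q in "bottle_white bottle_grey tape_roll".split(): print(q,[toW(c,d["position"]).round(3) for d in eyes.pinpoint(q,c)[:1]])
a=cv2.imread("pics/t7.png")[145:265,155:315];b=cv2.imread("pics/s7.png")[80:272,150:406]
cv2.imwrite("pics/b7.png",cv2.hconcat([cv2.resize(a,(400,300)),cv2.resize(b,(400,300))]))
E
```

```text
chpack 0
charger 0
fallen 418 [607.7 209.9] [40.5 56.3] 84.2 z 0.114
mid 409 [595.3  97. ] [40.2 55.8] 82.6 z 0.115
end 406 [594.5  40.2] [39.8 56.3] 83.7 z 0.114
placed 412 [585.6 -27.7] [40.2 56.2] 84.5 z 0.115
rim 359 [590.9 -36.3] [108.8  95.1] 84.3 z 0.014
15.65 [-54.9  19.4  75.2 114.1 -21.1  62.7  24.3] [ 0.46605026 -0.0874585   0.23320759] [-1.79644991e+02  3.52600089e-02  8.47030619e+01] [-0.8422116   0.29763336 -0.11263482] 0.08557927678610693
chpack 0
charger 951 [ 486.9 -244.9] [109.4 104.1] 79.0 z 0.06
fallen 224 [612. 209.] [40.6 57.3] 87.0 z 0.114
mid 246 [600.8  95.9] [41.2 57.8] 82.7 z 0.114
end 249 [599.2  40. ] [40.9 56.8] 84.2 z 0.114
placed 268 [589.3 -28.4] [40.  58.1] 84.4 z 0.114
rim 342 [588.8 -33. ] [115.2  87.1] 83.2 z 0.013
15.7 [-54.9  19.5  75.1 114.1 -21.1  62.7  24.3] [ 0.46639549 -0.08740287  0.23315747] [-1.79634577e+02  9.67065371e-02  8.47412074e+01] [ 0.96654022 -0.46926514  0.17189828] 0.08521198645382577
bottle_white [array([ 0.789, -0.072, -0.001])]
bottle_grey [array([ 0.785, -0.173,  0.004])]
tape_roll [array([0.499, 0.423, 0.001])]
```

View pics/b7.png

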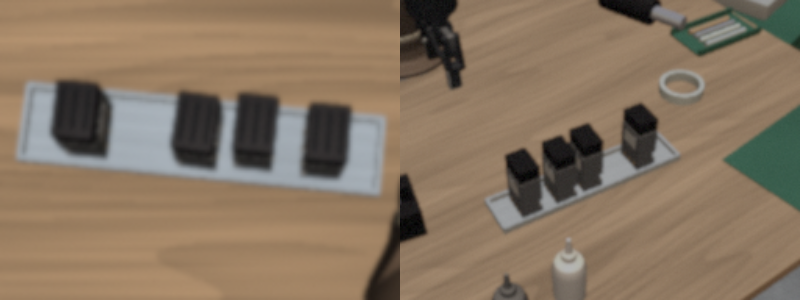

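All four packs stand upright, with their tops at z ≈ 0.114 (4 mm floor plus 110 mm pack). The bystanders haven't moved and the arm is clear.

```bash
python3 -c "
from h import *
print(finish_job())"
```

```text
the job is handed in; nothing more can be done
None
```

All four packs are standing cap up on the floor of the rack's channel, and the job was handed in at about 16 s of the 67 s allowed. It reported no verdict.

- **Fallen pack:** I gripped it, lifted it and turned it about 82°. I set its foot edge on the floor and released it, and it settled upright at about +113 mm along the rack.
- **Charged pack:** I pulled it straight up out of the charger and lowered it until it touched the channel floor. I released it at about -122 mm along the rack.

**Last checks (top and scene cameras):**
- **Packs:** All four tops are at 0.114–0.115 m, which matches standing on the floor. All are near the centre line, and the middle and end packs have not moved.
- **Bystanders:** The two bottles and the tape roll are within a few mm of where they started. The robot touches nothing.
- **Disagreement:** The two cameras differ by about 4–5 mm in x. I went with the top camera because the wrist camera matched it, and the difference is well inside the 20 mm tolerance.

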